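Kit out the assay carrier tray

ROBOT

A 7-joint arm with a two-finger parallel gripper is mounted at the origin on the work surface; the furniture and walls round the work are solid. World frame = base frame: x ahead of the robot, y to its left, z up, the work surface at z = 0. Lengths are in m, angles in rad, forces in N, time in s.
With the tool pointing down it reaches from about 0.4 to 0.85 m from the base axis. Payload 10.4 kg.
Tool frame: the origin (TCP) lies midway between the tips of the shut fingers; the grasp point (between the pads) lies 19 mm behind it; z points along the fingers, y is the line along which they close (so a half turn about z gives the same grasp; the last joint's range is limited). The gripper opens to 87 mm and grips with 3 to 60 N. Pads are 19 mm wide; open, the fingers measure 117 mm over their backs; the gripper's body (75 mm by 190 mm) begins 51 mm behind the grasp point.
Start: joints at [1.309, 0.332, -0.065, 1.46, 0.022, 1.35, -0.088], TCP at [0.148, -0.607, 0.223] pointing down, gripper open.
Joint ranges: [-2.6, 2.6], [-0.5, 2.12], [-1.47, 1.34], [0.16, 2.42], [-1.27, 4.41], [0.06, 2.06], [-2.6, 2.6]. Speed limits (rad/s): [2.22, 2.22, 2.79, 2.79, 3.14, 3.14, 3.14].

INTERFACE

Orientations are given as a unit quaternion [x, y, z, w].
In Python, from bench import r gives the robot as it stands.
- The arm moves only by the tool arm_command, never from a script. Its arguments are lists of equal length, an entry for each row: "xyz": the shift along the world's x, y, z in m, a list of three; "rot": the turn, a rotation vector about the world's x, y, z in rad, a list of three. In form: {"xyz": [[tx, ty, tz], ...], "rot": [[ax, ay, az], ...]}. A call has 1 to 20 rows; each row is the pose to reach, as a shift and turn from the pose commanded when the call began; what a row does not reach only later rows make up. A row lasts 1/12 s, in which the tool goes at most 41.7 mm and 7.16 degrees, less where a joint would pass 70% of its speed; a pose out of reach is approached as far as the arm can. A call with a gripper value outside its range is refused whole. "grip" is the opening, from 0 (shut) to 1 (fully open), set as the call begins (left out, the last holds). The fingers move at their own pace and stop on an object; "squeeze" is the grip in N (left out, the last holds). Time passes only in rows, so rows that repeat a pose let the fingers close. It gives the time, the measured TCP pose, the force, the opening and the grip force at its end, in the units of the state.
- r.read_state(): the state, without advancing time (a new reading comes with each control period).
- r.camera(name): name is "scene" or "top" or "wrist"; returns the picture (384x512x3 uint8, red, green, blue); there is no depth.
- r.camera_model(name): a dict with "fx", "fy", "cx", "cy" (pixels), "T" (4x4, takes a point from camera to world coordinates). Camera axes: x right, y up, looking along -z (the intrinsics and any distortion apply to the point x, -y, -z); pixel columns grow to the right and rows downward; lengths in m; the calibration is good to about 2 mm. A picture is of the moment at which its call begins: read the wrist's pose just before it. camera_model takes no time and is no camera call; for the wrist camera it gives the pose at the moment of the call.
- r.close_job(): hands the job in; it is judged then, once.
Trained networks look in the newest picture that a camera, given by its name, has taken for a name from the list of things; names that differ only in an ending like _2 or _b are one class to them, and where a whole thing is asked for, a point or a joint stands for the part that bears it (a point fixed in the world has none). Each returns a list of dicts, best first, with "conf" (0 to 1); they miss things now and then, are a little off and sometimes report something else, mostly with a low value. They report only what shows in the picture. A call takes as long as a camera call. They do not tell look-alikes from the thing itself.
- r.look_for(label, camera): "at" ([x, y, z] in m, in the coordinates of the camera as it stood for that picture, good to about 4 mm: the middle of the surface that is visible of it).
- r.spot_point(label, camera): "at" ([x, y, z] in m, in the coordinates of the camera as it stood for that picture, good to about 4 mm: a listed point, or the origin of a listed thing).
The state is a dict: "time": time; "joint_positions": joint angles; "joint_vel": joint speeds; "joint_torque": joint torques, N m; "ee_pos": TCP position; "eef_rot": TCP orientation; "ft_force": force on the tool from outside, world axes, zero at the start; "torque": the same for the moment, N m; "width": finger opening in m; "grip_force": force on a finger pad.
Only numpy, scipy, OpenCV 4.12 (cv2) and the standard library are available. Lean on these libraries where they do the work, as an engineer would, in place of code of your own. Each camera call takes 0.05 s, during which the arm holds its last target. There are 200 camera calls.

TASK

Kit out the carrier tray for the next assay: put the 50 ml tube, the small reagent bottle, the red cap dish and the timer each into the tray insert made for it, right down on the floor of its seat. Keep all four the right way up on the way, and do not disturb the tape roll or the marker pen on the bench.

Things in the scene. Friction and masses are not known exactly. Their poses are not given: they have to be found in the camera images.
- tube: 50 ml screw-cap tube with a blue cap, standing upright on the bench, 34 x 34 x 115 mm: body 29 mm diameter, cap 34 mm diameter from 100 to 114 mm up; mass about 50 g. Origin at the centre of its underside, z up along the tube. Belongs in tube_insert.
- bottle: Small white reagent bottle with a white screw cap, standing upright, 41 mm diameter, 74 mm tall: body 41 mm diameter up to 58 mm, cap 38 mm diameter above; about 80 g. Origin at the centre of its underside, z up. Belongs in bottle_insert.
- dish: Shallow round red dish holding a few small caps, lying open side up, 54 mm outer diameter; its rim is 11 mm high (the caps in it reach 17 mm); about 40 g. Origin at the centre of its underside, z up. Grip it low across its outside, 54 mm (on the bench left-right is clear, equipment stands behind; in the tray grip across the row). Belongs in dish_insert.
- lab_timer: White digital lab timer lying flat, display up, 60 x 60 x 15 mm square slab with its sides along its x and y; about 60 g. Origin at the centre of its underside, z up. Can be gripped across its x or its y, 60 mm (on the bench left-right is clear, equipment stands behind; in the tray grip across the row, neighbours stand beside). Belongs in timer_insert.
- tube_insert: For the tube: 58 x 58 mm block, top at z 47 mm, central round hole of 38 mm diameter, 42 mm deep, mouth chamfered 4 mm. Fixed grey insert, one of four in a row (pitch 90 mm, places vary) in an aluminium tray with end handles 39 mm high. Origin: centre of its underside, 10 mm above the worktop; x across the row, y along it, z up; base 80 x 88 mm, seat floor at z 5 mm.
- bottle_insert: For the bottle: 62 x 62 mm block, top at z 23 mm, central round hole of 50 mm diameter, 18 mm deep, mouth chamfered 3 mm. Fixed grey insert, one of four in a row (pitch 90 mm, places vary) in an aluminium tray with end handles 39 mm high. Origin: centre of its underside, 10 mm above the worktop; x across the row, y along it, z up; base 80 x 88 mm, seat floor at z 5 mm.
- dish_insert: For the dish: 78 x 78 mm plate, top at z 10 mm, central round recess of 63 mm diameter, 5 mm deep. Fixed grey insert, one of four in a row (pitch 90 mm, places vary) in an aluminium tray with end handles 39 mm high. Origin: centre of its underside, 10 mm above the worktop; x across the row, y along it, z up; base 80 x 88 mm, seat floor at z 5 mm.
- timer_insert: For the timer (any quarter turn): 79 x 79 mm plate, top at z 10 mm, square recess 69 x 69 mm, 5 mm deep. Fixed grey insert, one of four in a row (pitch 90 mm, places vary) in an aluminium tray with end handles 39 mm high. Origin: centre of its underside, 10 mm above the worktop; x across the row, y along it, z up; base 80 x 88 mm, seat floor at z 5 mm.
- tape: Bystander: roll of beige tape lying flat on the bench in front of the tray, 78 mm diameter, 19 mm high; origin at the centre of its underside. Leave it alone.
- marker: Bystander: black marker pen lying on the bench in front of the tray, 126 mm long (its y), 11 mm thick; origin at the centre of its underside. Leave it alone.
Mind the look-alikes: they are no part of the job. Leave any green or pink look-alike of the lab_timer alone.

How it is judged:
By the outcome, as a careful person would: the job done as asked, in the order asked, and still so for the second after the job is handed in, with the robot touching nothing.
It also fails if it takes over 115 s, if anything falls off the work surface, if the arm or the gripper's body presses on something with over 40 N, if the wrist force passes 120 N, or if a joint passes its speed limit or range.

## Working session

There is one attempt and no reset: what is moved stays moved. The work goes in short steps, Python scripts to look and compute and a tool call to move; the robot and the scene stay as the last step left them, time stands still between calls to the robot, and variables do not carry over. Pictures are saved under pics/ and viewed, at most 21 in all, crops included, and the job is handed in when it is done.

Besides the shell and the picture viewer there is one more tool, called as name(argument=value, ...), one argument or row to a line, values as JSON. arm_command: Moves the arm, as the interface text tells. Its arguments: {"type":"object","properties":{"xyz":{"type":"array"},"rot":{"type":"array"},"grip":{"type":"number"},"squeeze":{"type":"number"}},"required":["xyz","rot"]}

```bash
mkdir -p pics
cat > h.py <<'E'
import numpy as np,cv2
from bench import r
def w(cam,p):
    T=np.array(r.camera_model(cam)["T"]);return (T@np.append(p,1))[:3]
def save(cam,n):
    im=r.camera(cam);cv2.imwrite(f"pics/{n}.png",cv2.cvtColor(im,cv2.COLOR_RGB2BGR));return im
def ray(cam,u,v,z):
    m=r.camera_model(cam);T=np.array(m["T"])
    d=T[:3,:3]@np.array([(u-m["cx"])/m["fx"],-(v-m["cy"])/m["fy"],-1]);o=T[:3,3]
    return o+d*(z-o[2])/d[2]
def px(cam,p):
    m=r.camera_model(cam);T=np.array(m["T"]);q=np.linalg.inv(T)@np.append(p,1)
    return m["cx"]+m["fx"]*q[0]/-q[2], m["cy"]+m["fy"]*q[1]/q[2]
E
python3 - <<'E'
from h import *
for c in("scene","top"):
    save(c,c+"0")
    m=r.camera_model(c);print(c,{k:v for k,v in m.items() if k!='T'},np.round(m['T'],3).tolist())
    for l in["tube","bottle","dish","lab_timer","tube_insert","bottle_insert","dish_insert","timer_insert","tape","marker"]:
        print(l,[(np.round(w(c,d["at"]),3).tolist(),round(d["conf"],2),np.round(px(c,w(c,d["at"]))).tolist()) for d in r.spot_point(l,c)])
s=r.read_state();print(s["time"],s["ee_pos"],s["eef_rot"],s["ft_force"],s["width"])
E
```

```text
scene {'fx': 445.80479277304306, 'fy': 445.80479277304306, 'cx': 258.95853980793703, 'cy': 189.0625177635666} [[0.646, 0.347, -0.68, -0.802], [-0.763, 0.269, -0.588, -0.891], [-0.021, 0.898, 0.438, 0.828], [0.0, 0.0, 0.0, 1.0]]
tube [([0.372, -0.34, -0.002], 0.59, [365.0, 246.0]), ([0.382, 0.211, 0.001], 0.34, [245.0, 198.0])]
bottle [([0.383, -0.22, -0.001], 0.49, [336.0, 233.0])]
dish [([0.384, 0.213, -0.001], 0.5, [245.0, 198.0])]
lab_timer [([0.405, 0.657, -0.003], 0.66, [177.0, 170.0])]
tube_insert [([0.513, 0.206, 0.012], 0.85, [266.0, 185.0]), ([0.386, -0.094, 0.0], 0.18, [307.0, 221.0])]
bottle_insert [([0.522, -0.067, 0.011], 0.64, [321.0, 202.0])]
dish_insert [([0.515, 0.11, 0.01], 0.66, [284.0, 191.0])]
timer_insert [([0.518, 0.02, 0.008], 0.59, [302.0, 197.0])]
tape [([0.383, -0.222, -0.0], 0.71, [337.0, 233.0]), ([0.39, -0.094, -0.003], 0.59, [308.0, 221.0])]
marker [([0.38, 0.073, 0.003], 0.6, [271.0, 208.0])]
top {'fx': 433.70325152808397, 'fy': 433.70325152808397, 'cx': 250.87073192936586, 'cy': 189.15435779959705} [[0.014, 0.983, -0.185, 0.144], [-1.0, 0.014, -0.003,
[... 328 characters left out ...]
]), ([0.353, 0.333, -0.002], 0.71, [203.0, 211.0]), ([0.457, 0.548, 0.005], 0.5, [145.0, 182.0]), ([0.508, 0.205, 0.011], 0.4, [240.0, 169.0])]
tube_insert [([0.508, 0.203, 0.011], 0.67, [240.0, 169.0])]
bottle_insert [([0.519, -0.06, 0.012], 0.96, [312.0, 167.0])]
dish_insert [([0.514, 0.116, 0.011], 0.75, [264.0, 168.0])]
timer_insert [([0.515, 0.025, 0.011], 0.6, [289.0, 168.0])]
tape [([0.39, -0.09, 0.001], 0.83, [320.0, 203.0])]
marker [([0.378, 0.078, -0.005], 0.61, [274.0, 205.0]), ([0.371, -0.334, -0.002], 0.29, [388.0, 209.0])]
1.1 [ 0.14783769 -0.60731317  0.22260243] [9.92880760e-01 1.19112511e-01 1.04800726e-06 8.05831869e-05] [0.21602538 0.34473374 0.2746498 ] 0.0867087635207647
```

Run:
```python
import cv2
im=cv2.imread("pics/top0.png");cv2.imwrite("pics/topc.png",cv2.resize(im[100:300,80:440],(792,440),interpolation=cv2.INTER_CUBIC))
cv2.imwrite("pics/timc.png",cv2.resize(im[165:235,90:230],(800,400),interpolation=cv2.INTER_CUBIC))
```

```text
(no output)
```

View pics/topc.png

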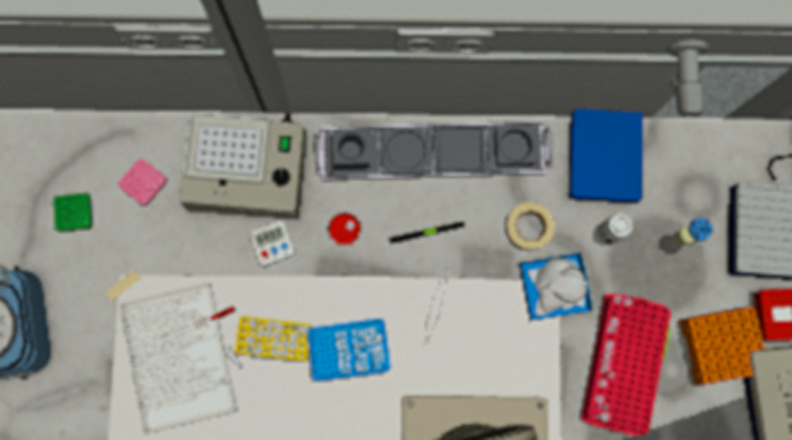

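View pics/timc.png

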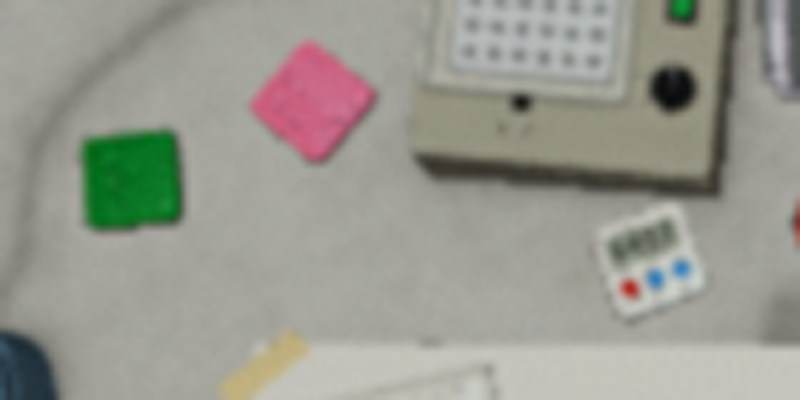

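View pics/scene0.png

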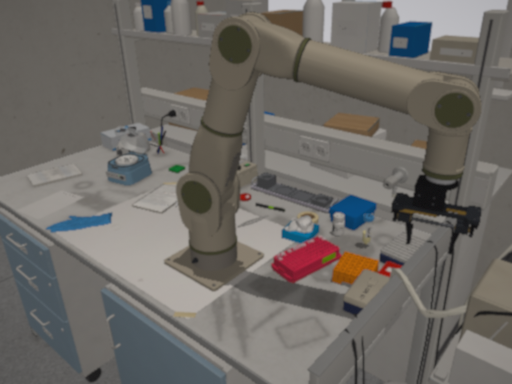

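The white timer is at about (203,211) in the top picture. The green pad (114,197) and pink pad (145,182) are look-alikes with no display, so I'll leave them; the crop confirms white with a display and buttons. The tray's holes from left to right are tube, dish, timer and bottle, which matches the detections. Next I'll measure the tray angle, the timer angle and the clearances.

Run:
```python
from h import *
f=lambda x,y:(80+x/2.2,100+y/2.2)
for n,p,z in[("trayL top",(322,128),.045),("trayL bot",(322,176),.045),("trayR top",(546,124),.045),("trayR bot",(546,173),.045),("bench back",(400,112),0),("bluebox BL",(570,199),.03),("bluebox BR",(640,201),.03),("dev BL",(183,208),.06),("dev BR",(300,217),.06)]:
    print(n,np.round(ray("top",*f(*p),z),3))
# timer corners
im=cv2.imread("pics/top0.png")[190:235,185:222];m=(im.min(2)>150).astype(np.uint8)
n,l,s,c=cv2.connectedComponentsWithStats(m)
print(s.tolist())
g=lambda x,y:(90+x*140/800,165+y*70/400)
cs=[ray("top",*g(*p),.015) for p in[(597,237),(677,203),(706,285),(628,322)]]
print(np.round(cs,3).tolist(),np.mean(cs,0)); 
for i in range(4):
    d=cs[(i+1)%4]-cs[i];print(np.degrees(np.arctan2(d[1],d[0])),np.linalg.norm(d))
```

```text
trayL top [0.54  0.252 0.045]
trayL bot [0.46  0.25  0.045]
trayR top [ 0.552 -0.114  0.045]
trayR bot [ 0.47  -0.112  0.045]
bench back [0.581 0.124 0.   ]
bluebox BL [ 0.43  -0.153  0.03 ]
bluebox BR [ 0.429 -0.267  0.03 ]
dev BL [0.402 0.469 0.06 ]
dev BR [0.39  0.282 0.06 ]
[[0, 0, 37, 34, 711], [36, 6, 1, 4, 4], [0, 10, 37, 35, 948], [36, 11, 1, 1, 1], [33, 13, 1, 1, 1]]
[[0.368, 0.364, 0.015], [0.39, 0.314, 0.015], [0.338, 0.294, 0.015], [0.314, 0.342, 0.015]] [0.35247884 0.32862777 0.015     ]
-65.74470198455535 0.054278264823870284
-159.0164482881199 0.05528772721778934
116.49732967416847 0.05354353310688168
21.876874265629255 0.05734167938960094
```

Run:
```python
import cv2
im=cv2.imread("pics/scene0.png");cv2.imwrite("pics/scc.png",cv2.resize(im[110:250,220:420],(800,560),interpolation=cv2.INTER_CUBIC))
```

```text
(no output)
```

View pics/scc.png

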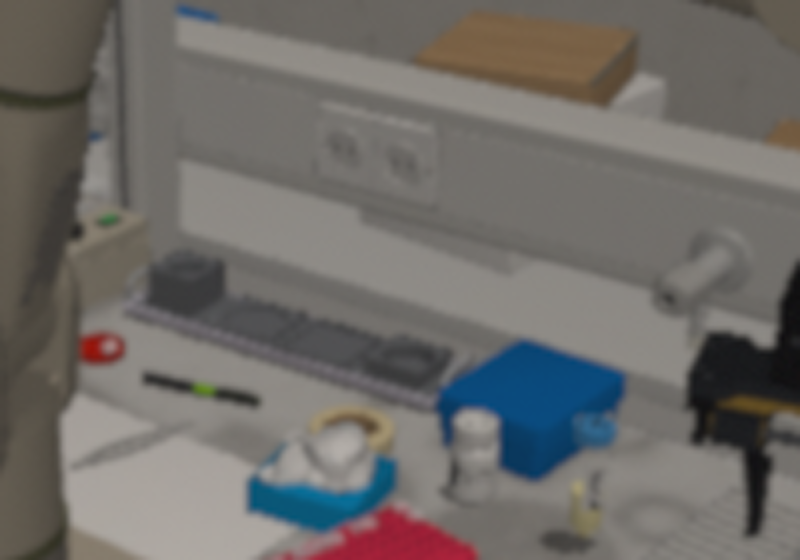

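Run:
```python
from h import *
f=lambda x,y:(80+x/2.2,100+y/2.2); g=lambda x,y:(220+x/4,110+y/4)
def tri(a,b):
    o1=ray("top",*a,9)*0+np.array(r.camera_model("top")["T"])[:3,3];d1=ray("top",*a,0)-o1
    o2=np.array(r.camera_model("scene")["T"])[:3,3];d2=ray("scene",*b,0)-o2
    s=np.linalg.lstsq(np.c_[d1,-d2],o2-o1,rcond=None)[0];p,q=o1+s[0]*d1,o2+s[1]*d2
    return np.round((p+q)/2,3),round(np.linalg.norm(p-q),3)
S=[(345,148),(403,163)]
print([tri(f(*t),g(*s)) for t,s in [((142,40),S[0]),((175,40),S[1]),((420,40),S[0]),((467,40),S[1])]])
print(tri(f(690,108),g(667,300)),tri(f(690,45),g(735,250)))
print([np.round(px("scene",p)) for p in [(.581,.124,0),(.581,-.1,0)]],(np.array(px("scene",(.581,-.1,0)))-(220,110))*4,(np.array(px("scene",(.581,.124,0)))-(220,110))*4)
for y in(.124,-.1):
  for x,z in((.6,0),(.6,.1),(.6,.2),(.7,.1),(.7,.2),(.7,.3)): print(y,x,z,(np.array(px("scene",(x,y,z)))-(220,110))*4,(np.array(px("top",(x,y,z)))-(80,100))*2.2)
```

```text
[(array([0.777, 0.4  , 0.066]), np.float64(0.356)), (array([0.784, 0.336, 0.059]), np.float64(0.38)), (array([0.649, 0.098, 0.166]), np.float64(0.001)), (array([0.65 , 0.026, 0.166]), np.float64(0.0))]
(array([ 0.551, -0.314,  0.149]), np.float64(0.003)) (array([ 0.653, -0.321,  0.16 ]), np.float64(0.012))
[array([291., 187.]), array([336., 202.])] [465.67247794 367.7939573 ] [283.78995041 307.68578429]
0.124 0.6 0 [294.36918649 301.59728419] [400.05751123 101.26331684]
0.124 0.6 0.1 [295.60060115 215.52948106] [401.60414408  83.46247495]
0.124 0.6 0.2 [296.89118599 125.32606987] [403.36561031  63.18902634]
0.124 0.7 0.1 [350.17250755 187.11849451] [402.17851541  23.60917165]
0.124 0.7 0.2 [352.68076963  99.49628689] [403.95667787  -0.50663113]
0.124 0.7 0.3 [355.30798226   7.71872777] [405.99659926 -28.17246206]
-0.1 0.6 0 [475.71477274 360.81947546] [532.72284947 103.06650978]
-0.1 0.6 0.1 [481.61663406 269.72341091] [542.88942561  85.37504541]
-0.1 0.6 0.2 [487.82413269 173.90979122] [554.46883878  65.22501922]
-0.1 0.7 0.1 [533.16382181 237.19944532] [541.76078669  25.4728547 ]
-0.1 0.7 0.2 [540.41495399 144.27411483] [553.11361752   1.47375926]
-0.1 0.7 0.3 [548.03632133  46.60411503] [566.13849818 -26.05993332]
```

Triangulating the socket rail puts its face at x≈0.65, so the gripper body (reaching x≈0.61 over the tray) clears it. I'll go above the tube.

arm_command(
  xyz=[
    [0.223, 0.272, 0.05],
    [0.223, 0.272, 0.05],
    [0.223, 0.272, 0.05],
    [0.223, 0.272, 0.05],
    [0.223, 0.272, 0.05],
    [0.223, 0.272, 0.05],
    [0.223, 0.272, 0.05],
    [0.223, 0.272, 0.05],
    [0.223, 0.272, 0.05],
    [0.223, 0.272, 0.05],
    [0.223, 0.272, 0.05],
    [0.223, 0.272, 0.05],
  ],
  rot=[
    [0, 0, 0],
    [0, 0, 0],
    [0, 0, 0],
    [0, 0, 0],
    [0, 0, 0],
    [0, 0, 0],
    [0, 0, 0],
    [0, 0, 0],
    [0, 0, 0],
    [0, 0, 0],
    [0, 0, 0],
    [0, 0, 0],
  ],
  grip=1,
  squeeze=15,
)

```text
time: 2.1
ee_pos: [0.3702, -0.336, 0.2725]
eef_rot: [0.993, 0.119, -0.0, 0.0]
ft_force: [-0.5, -0.5, -0.1]
width: 0.087
grip_force: 0.0
```

```bash
cat > look.py <<'E'
import sys
from h import *
n=sys.argv[1];s=r.read_state();print(s["time"],np.round(s["ee_pos"],4),np.round(s["eef_rot"],3),"a",2*np.arctan2(s["eef_rot"][1],s["eef_rot"][0]),s["width"],s["ft_force"])
save("wrist",n)
for l in sys.argv[2:]:
    print(l,[(np.round(w("wrist",d["at"]),3).tolist(),round(d["conf"],2),np.round(px("wrist",w("wrist",d["at"]))).tolist()) for d in r.spot_point(l,"wrist")])
E
python3 look.py w1 tube bottle
```

```text
2.1 [ 0.3702 -0.336   0.2725] [ 0.993  0.119 -0.     0.   ] a 0.23787504137385265 0.08702013894662312 [-0.50064592 -0.45486778 -0.11195498]
tube [([0.371, -0.337, 0.001], 0.56, [254.0, 150.0])]
bottle [([0.384, -0.23, -0.004], 0.66, [176.0, 121.0])]
```

View pics/w1.png

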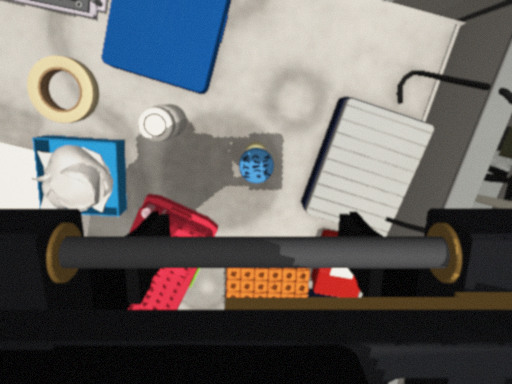

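Run:
```python
from h import *
print(ray("wrist",256,166,.114),ray("wrist",157,122,.074))
```

```text
[ 0.37353781 -0.33804652  0.114     ] [ 0.3874149  -0.22657386  0.074     ]
```

The cap top is at (256,165) in the wrist view, which puts the tube at (0.372,-0.3375). The bottle cap at (157,122) puts the bottle at about (0.386,-0.227). I'll descend over the tube and grip it at 75 mm.

arm_command(
  xyz=[
    [0.001, -0.002, -0.04],
    [0.001, -0.002, -0.08],
    [0.001, -0.002, -0.12],
    [0.001, -0.002, -0.15],
    [0.001, -0.002, -0.18],
    [0.001, -0.002, -0.2],
    [0.001, -0.002, -0.216],
    [0.001, -0.002, -0.216],
  ],
  rot=[
    [0, 0, 0],
    [0, 0, 0],
    [0, 0, 0],
    [0, 0, 0],
    [0, 0, 0],
    [0, 0, 0],
    [0, 0, 0],
    [0, 0, 0],
  ],
)

```text
time: 2.92
ee_pos: [0.3694, -0.3365, 0.0532]
eef_rot: [0.993, 0.118, -0.002, -0.002]
ft_force: [-0.6, 0.7, -0.1]
width: 0.087
grip_force: 0.0
```

arm_command(
  xyz=[
    [0, 0, 0],
    [0, 0, 0],
    [0, 0, 0],
    [0, 0, 0],
    [0, 0, 0],
    [0, 0, 0],
    [0, 0, 0],
    [0, 0, 0],
    [0, 0, 0],
    [0, 0, 0],
  ],
  rot=[
    [0, 0, 0],
    [0, 0, 0],
    [0, 0, 0],
    [0, 0, 0],
    [0, 0, 0],
    [0, 0, 0],
    [0, 0, 0],
    [0, 0, 0],
    [0, 0, 0],
    [0, 0, 0],
  ],
  grip=0,
  squeeze=15,
)

```text
time: 3.75
ee_pos: [0.3719, -0.3373, 0.0566]
eef_rot: [0.993, 0.119, 0.0, 0.0]
ft_force: [0.2, 0.4, 1.0]
width: 0.0336
grip_force: 15.0
```

The width of 33.6 mm means the pads are on the cap's lower edge. I'll regrip squarely on the cap.

arm_command(
  xyz=[
    [0, 0, 0],
    [0, 0, 0],
    [0, 0, 0],
    [0, 0, 0],
    [0, 0, 0.016],
    [0, 0, 0.031],
    [0, 0, 0.031],
    [0, 0, 0.031],
  ],
  rot=[
    [0, 0, 0],
    [0, 0, 0],
    [0, 0, 0],
    [0, 0, 0],
    [0, 0, 0],
    [0, 0, 0],
    [0, 0, 0],
    [0, 0, 0],
  ],
  grip=0.6,
)

```text
time: 4.42
ee_pos: [0.3722, -0.3376, 0.088]
eef_rot: [0.993, 0.119, 0.0, 0.001]
ft_force: [-0.0, -0.5, -1.0]
width: 0.0519
grip_force: 0.0
```

arm_command(
  xyz=[
    [0, 0, 0],
    [0, 0, 0],
    [0, 0, 0],
    [0, 0, 0],
    [0, 0, 0],
    [0, 0, 0],
    [0, 0, 0],
  ],
  rot=[
    [0, 0, 0],
    [0, 0, 0],
    [0, 0, 0],
    [0, 0, 0],
    [0, 0, 0],
    [0, 0, 0],
    [0, 0, 0],
  ],
  grip=0,
  squeeze=20,
)

```text
time: 5.0
ee_pos: [0.3718, -0.3372, 0.0874]
eef_rot: [0.993, 0.119, -0.0, -0.0]
ft_force: [0.6, -0.3, -0.2]
width: 0.0334
grip_force: 20.0
```

arm_command(
  xyz=[
    [0, 0, 0.03],
    [0, 0, 0.07],
    [0, 0, 0.11],
    [0, 0, 0.15],
    [0.01, 0.03, 0.163],
    [0.02, 0.065, 0.163],
    [0.03, 0.1, 0.163],
    [0.04, 0.14, 0.163],
    [0.05, 0.18, 0.163],
    [0.06, 0.22, 0.163],
    [0.07, 0.26, 0.163],
    [0.08, 0.3, 0.163],
    [0.09, 0.34, 0.163],
    [0.1, 0.38, 0.163],
    [0.11, 0.42, 0.163],
    [0.12, 0.46, 0.163],
    [0.13, 0.5, 0.163],
    [0.138, 0.53, 0.163],
    [0.138, 0.541, 0.163],
    [0.138, 0.541, 0.163],
  ],
  rot=[
    [0, 0, 0],
    [0, 0, 0],
    [0, 0, 0],
    [0, 0, 0.1],
    [0, 0, 0.2],
    [0, 0, 0.3],
    [0, 0, 0.4],
    [0, 0, 0.5],
    [0, 0, 0.6],
    [0, 0, 0.7],
    [0, 0, 0.8],
    [0, 0, 0.9],
    [0, 0, 1.0],
    [0, 0, 1.1],
    [0, 0, 1.2],
    [0, 0, 1.3],
    [0, 0, 1.367],
    [0, 0, 1.367],
    [0, 0, 1.367],
    [0, 0, 1.367],
  ],
)

```text
time: 6.67
ee_pos: [0.5089, 0.2073, 0.2502]
eef_rot: [0.693, 0.721, 0.0, -0.001]
ft_force: [-0.7, -0.5, -0.7]
width: 0.0335
grip_force: 20.0
```

```bash
python3 look.py w2 tube_insert dish_insert timer_insert bottle_insert dish lab_timer tube
```

```text
6.6667 [0.5089 0.2073 0.2502] [ 0.693  0.721  0.    -0.001] a 1.6108276206269083 0.03350610937649291 [-0.72792106 -0.51620439 -0.68362611]
tube_insert [([0.513, 0.199, 0.01], 0.64, [256.0, 158.0])]
dish_insert []
timer_insert [([0.522, 0.018, 0.014], 0.8, [257.0, 290.0])]
bottle_insert []
dish [([0.381, 0.208, 0.0], 0.62, [149.0, 144.0])]
lab_timer [([0.363, 0.326, 0.002], 0.81, [128.0, 42.0])]
tube [([0.511, 0.203, 0.167], 0.56, [253.0, 187.0])]
```

View pics/w2.png

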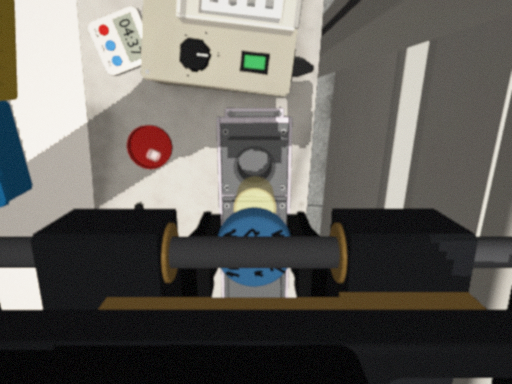

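Run:
```python
from h import *
print("hole",ray("wrist",256.5,163,.057),"dish",ray("wrist",150,147,.011))
print("tray L",ray("wrist",220,115,.04),ray("wrist",220,200,.04),"R",ray("wrist",288,115,.04),ray("wrist",290,200,.04))
im=cv2.imread("pics/w2.png");cv2.imwrite("pics/w2c.png",cv2.resize(im[100:220,60:310],(750,360),interpolation=cv2.INTER_CUBIC))
```

```text
hole [0.51426332 0.20081255 0.057     ] dish [0.38581269 0.20737768 0.011     ]
tray L [0.47274368 0.24960524 0.04      ] [0.47351999 0.15230933 0.04      ] R [0.54712472 0.25204582 0.04      ] [0.55511261 0.15496871 0.04      ]
```

View pics/w2c.png

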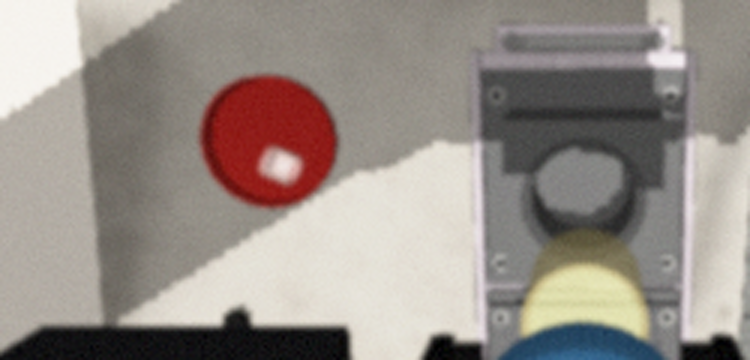

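Run:
```python
from h import *
print(np.round(r.camera_model("wrist")["T"],3).tolist())
im=cv2.imread("pics/w2.png");out=[]
th=np.linspace(0,2*np.pi,60);t=.033
for cy in(.198,.204):
    c=np.array([.513,cy]);I=cv2.resize(im[100:220,200:310],(440*1,480),interpolation=cv2.INTER_CUBIC)
    ex=np.array([np.cos(t),np.sin(t)]);ey=np.array([-np.sin(t),np.cos(t)])
    def dr(P,z,col):
        q=[((np.array(px("wrist",(p[0],p[1],z)))-(200,100))*4).astype(int) for p in P];cv2.polylines(I,[np.array(q)],True,col,1)
    dr([c+.019*(np.cos(s)*ex+np.sin(s)*ey) for s in th],.053,(0,0,255))
    dr([c+.023*(np.cos(s)*ex+np.sin(s)*ey) for s in th],.057,(0,255,255))
    dr([c+a*.029*ex+b*.029*ey for a,b in((1,1),(1,-1),(-1,-1),(-1,1))],.057,(0,255,0))
    dr([c+a*.040*ex+b*.044*ey for a,b in((1,1),(1,-1),(-1,-1),(-1,1))],.015,(255,0,0))
    out.append(I)
cv2.imwrite("pics/ov.png",np.hstack(out)[:, :800])
```

```text
[[0.999, -0.032, -0.009, 0.509], [0.033, 0.968, 0.247, 0.269], [0.001, -0.247, 0.969, 0.413], [0.0, 0.0, 0.0, 1.0]]
```

View pics/ov.png

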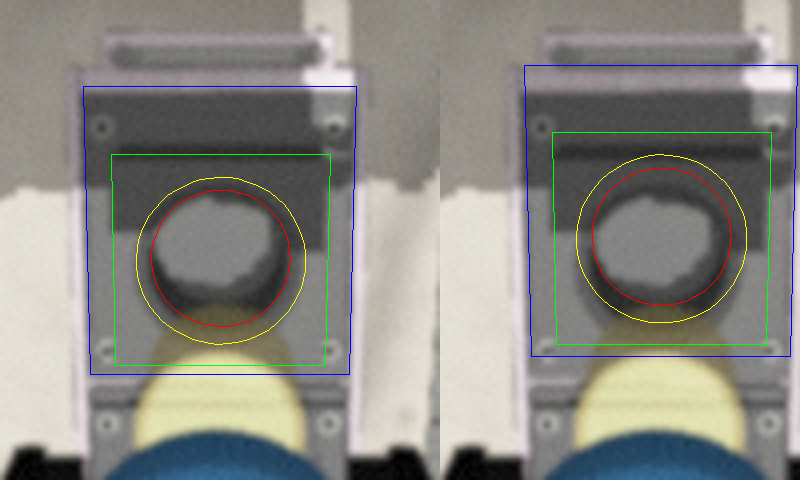

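The left overlay (hole at y=0.198) fits the picture, but the picture was taken before the arm settled (about 3.5 mm). Correcting for that gives a hole at (0.512,0.2025), which agrees with the fixed cameras. I'll lower the tube.

arm_command(
  xyz=[
    [0.002, -0.001, -0.03],
    [0.002, -0.001, -0.06],
    [0.002, -0.001, -0.08],
    [0.002, -0.001, -0.09],
    [0.002, -0.001, -0.095],
    [0.002, -0.001, -0.1],
    [0.002, -0.001, -0.105],
    [0.002, -0.001, -0.112],
    [0.002, -0.001, -0.12],
    [0.002, -0.001, -0.128],
    [0.002, -0.001, -0.136],
    [0.002, -0.001, -0.142],
    [0.002, -0.001, -0.146],
    [0.002, -0.001, -0.147],
    [0.002, -0.001, -0.147],
  ],
  rot=[
    [0, 0, 0],
    [0, 0, 0],
    [0, 0, 0],
    [0, 0, 0],
    [0, 0, 0],
    [0, 0, 0],
    [0, 0, 0],
    [0, 0, 0],
    [0, 0, 0],
    [0, 0, 0],
    [0, 0, 0],
    [0, 0, 0],
    [0, 0, 0],
    [0, 0, 0],
    [0, 0, 0],
  ],
)

```text
time: 8.32
ee_pos: [0.5117, 0.2027, 0.1033]
eef_rot: [0.695, 0.719, -0.0, -0.0]
ft_force: [-0.6, 0.5, 0.0]
width: 0.0337
grip_force: 20.0
```

arm_command(
  xyz=[
    [0, 0, -0.001],
    [0, 0, -0.001],
    [0, 0, -0.001],
    [0, 0, -0.001],
    [0, 0, -0.001],
    [0, 0, 0.01],
    [0, 0, 0.03],
    [0, 0, 0.06],
    [0, 0, 0.1],
    [0, 0, 0.13],
    [0, 0, 0.13],
    [0, 0, 0.13],
  ],
  rot=[
    [0, 0, 0],
    [0, 0, 0],
    [0, 0, 0],
    [0, 0, 0],
    [0, 0, 0],
    [0, 0, 0],
    [0, 0, 0],
    [0, 0, 0],
    [0, 0, 0],
    [0, 0, 0],
    [0, 0, 0],
    [0, 0, 0],
  ],
  grip=0.65,
)

```text
time: 9.32
ee_pos: [0.5126, 0.2033, 0.2362]
eef_rot: [0.695, 0.719, 0.002, 0.001]
ft_force: [0.5, 0.2, -0.9]
width: 0.0565
grip_force: 0.0
```

```bash
python3 look.py w3 tube dish_insert timer_insert bottle_insert dish lab_timer
```

```text
9.3167 [0.5126 0.2033 0.2362] [0.695 0.719 0.002 0.001] a 1.6058457035555591 0.05647583998157608 [ 0.53786199  0.20091828 -0.90402338]
tube [([0.508, 0.203, 0.012], 0.75, [250.0, 157.0])]
dish_insert []
timer_insert [([0.516, 0.024, 0.009], 0.96, [252.0, 292.0])]
bottle_insert []
dish [([0.378, 0.21, -0.001], 0.62, [141.0, 145.0])]
lab_timer [([0.354, 0.327, -0.003], 0.58, [115.0, 39.0])]
```

View pics/w3.png

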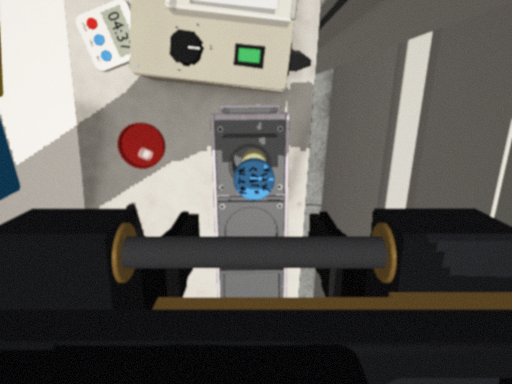

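The tube is seated: its cap is at (255,178) and its detected base is near floor height. On to the bottle.

arm_command(
  xyz=[
    [-0.01, -0.03, 0.02],
    [-0.02, -0.07, 0.02],
    [-0.03, -0.11, 0.02],
    [-0.04, -0.15, 0.02],
    [-0.05, -0.19, 0.02],
    [-0.06, -0.22, 0.02],
    [-0.07, -0.25, 0.02],
    [-0.08, -0.28, 0.02],
    [-0.09, -0.31, 0.02],
    [-0.1, -0.34, 0.02],
    [-0.11, -0.37, 0.01],
    [-0.12, -0.4, 0],
    [-0.127, -0.42, 0],
    [-0.127, -0.428, 0],
    [-0.127, -0.428, 0],
    [-0.127, -0.428, 0],
    [-0.127, -0.428, 0],
    [-0.127, -0.428, 0],
    [-0.127, -0.428, 0],
  ],
  rot=[
    [0, 0, -0.1],
    [0, 0, -0.2],
    [0, 0, -0.3],
    [0, 0, -0.4],
    [0, 0, -0.5],
    [0, 0, -0.6],
    [0, 0, -0.7],
    [0, 0, -0.8],
    [0, 0, -0.9],
    [0, 0, -1.0],
    [0, 0, -1.1],
    [0, 0, -1.2],
    [0, 0, -1.3],
    [0, 0, -1.4],
    [0, 0, -1.5],
    [0, 0, -1.606],
    [0, 0, -1.606],
    [0, 0, -1.606],
    [0, 0, -1.606],
  ],
  grip=1,
)

```text
time: 11.25
ee_pos: [0.3848, -0.2251, 0.2334]
eef_rot: [1.0, 0.002, -0.0, -0.0]
ft_force: [0.8, 0.1, 0.6]
width: 0.0871
grip_force: 0.0
```

```bash
python3 look.py w4 bottle bottle
python3 - <<'E'
from h import *
im=cv2.cvtColor(cv2.imread("pics/w4.png"),cv2.COLOR_BGR2HSV)
p=px("wrist",(.385,-.225,.074));print(p)
x,y=map(int,p);c=im[y-50:y+50,x-60:x+60];m=((c[...,2]>190)&(c[...,1]<25)).astype(np.uint8)
print(cv2.connectedComponentsWithStats(m)[2].tolist(),x-60,y-50)
E
```

```text
11.25 [ 0.3848 -0.2251  0.2334] [ 1.     0.002 -0.    -0.   ] a 0.0036534177907666682 0.08706455933016535 [0.8136896  0.0571428  0.61395551]
bottle [([0.381, -0.225, -0.007], 0.81, [254.0, 158.0])]
bottle [([0.381, -0.225, -0.007], 0.81, [254.0, 158.0])]
(np.float64(253.44016735697983), np.float64(168.85896004526668))
[[0, 0, 120, 100, 8768], [0, 0, 120, 30, 2498], [105, 19, 1, 1, 1], [56, 34, 9, 2, 18], [35, 36, 2, 2, 3], [44, 42, 7, 4, 22], [52, 43, 15, 3, 43], [69, 42, 7, 4, 19], [47, 52, 29, 21, 401], [39, 84, 20, 16, 212], [0, 94, 4, 6, 15]] 193 118
```

View pics/w4.png

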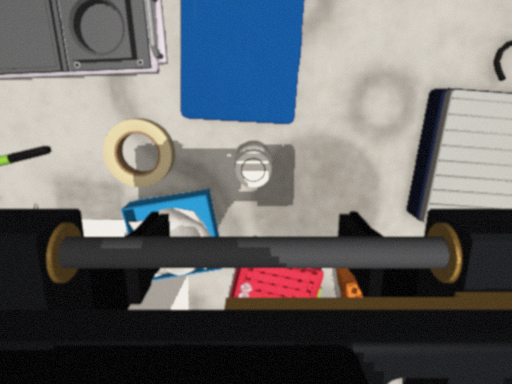

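The bottle cap at (254,169) is exactly where predicted. I'll descend and grip.

arm_command(
  xyz=[
    [0, 0, -0.04],
    [0, 0, -0.08],
    [0, 0, -0.12],
    [0, 0, -0.15],
    [0, 0, -0.175],
    [0, 0, -0.195],
    [0, 0, -0.207],
    [0, 0, -0.207],
    [0, 0, -0.207],
  ],
  rot=[
    [0, 0, 0],
    [0, 0, 0],
    [0, 0, 0],
    [0, 0, 0],
    [0, 0, 0],
    [0, 0, 0],
    [0, 0, 0],
    [0, 0, 0],
    [0, 0, 0],
  ],
)

```text
time: 12.15
ee_pos: [0.3847, -0.225, 0.0265]
eef_rot: [1.0, 0.0, -0.0, -0.0]
ft_force: [-0.1, -0.9, -0.5]
width: 0.087
grip_force: 0.0
```

arm_command(
  xyz=[
    [0, 0, 0],
    [0, 0, 0],
    [0, 0, 0],
    [0, 0, 0],
    [0, 0, 0],
    [0, 0, 0],
    [0, 0, 0],
    [0, 0, 0],
    [0, 0, 0],
  ],
  rot=[
    [0, 0, 0],
    [0, 0, 0],
    [0, 0, 0],
    [0, 0, 0],
    [0, 0, 0],
    [0, 0, 0],
    [0, 0, 0],
    [0, 0, 0],
    [0, 0, 0],
  ],
  grip=0,
  squeeze=20,
)

```text
time: 12.9
ee_pos: [0.3849, -0.2253, 0.0266]
eef_rot: [1.0, -0.0, 0.0, 0.0]
ft_force: [-0.2, -0.1, 1.4]
width: 0.0406
grip_force: 20.0
```

arm_command(
  xyz=[
    [0, 0, 0.03],
    [0, 0, 0.07],
    [0, 0, 0.11],
    [0, 0, 0.15],
    [0, 0.01, 0.17],
    [0.01, 0.03, 0.17],
    [0.02, 0.05, 0.17],
    [0.04, 0.07, 0.17],
    [0.06, 0.09, 0.17],
    [0.08, 0.11, 0.17],
    [0.1, 0.13, 0.17],
    [0.12, 0.15, 0.17],
    [0.135, 0.161, 0.17],
    [0.135, 0.161, 0.17],
    [0.135, 0.161, 0.17],
    [0.135, 0.161, 0.17],
    [0.135, 0.161, 0.17],
    [0.135, 0.161, 0.17],
    [0.135, 0.161, 0.17],
    [0.135, 0.161, 0.17],
  ],
  rot=[
    [0, 0, 0],
    [0, 0, 0],
    [0, 0, 0.1],
    [0, 0, 0.2],
    [0, 0, 0.3],
    [0, 0, 0.4],
    [0, 0, 0.5],
    [0, 0, 0.6],
    [0, 0, 0.7],
    [0, 0, 0.8],
    [0, 0, 0.9],
    [0, 0, 1.0],
    [0, 0, 1.1],
    [0, 0, 1.2],
    [0, 0, 1.3],
    [0, 0, 1.4],
    [0, 0, 1.5],
    [0, 0, 1.606],
    [0, 0, 1.606],
    [0, 0, 1.606],
  ],
)

```text
time: 14.57
ee_pos: [0.5197, -0.0644, 0.1963]
eef_rot: [0.696, 0.718, -0.0, -0.0]
ft_force: [-0.7, -0.4, -0.4]
width: 0.0406
grip_force: 20.0
```

```bash
python3 look.py w5 bottle_insert timer_insert dish_insert tube_insert
cat > ov.py <<'E'
import sys
from h import *
# name, crop x0 y0 x1 y1; draws expected shapes
def ov(src,box,shapes,out,cam="wrist",t=.035):
    x0,y0,x1,y1=box;k=min(800/(x1-x0),600/(y1-y0))
    I=cv2.resize(cv2.imread(src)[y0:y1,x0:x1],None,fx=k,fy=k,interpolation=cv2.INTER_CUBIC)
    ex=np.array([np.cos(t),np.sin(t)]);ey=np.array([-np.sin(t),np.cos(t)]);th=np.linspace(0,6.283,60)
    for c,kind,h,z,col in shapes:
        P=[(np.cos(s),np.sin(s)) for s in th] if kind=="o" else [(1,1),(1,-1),(-1,-1),(-1,1)]
        h=np.broadcast_to(h,2)
        q=[((np.array(px(cam,(*(np.array(c)+a*h[0]*ex+b*h[1]*ey),z)))-(x0,y0))*k).astype(int) for a,b in P]
        cv2.polylines(I,[np.array(q)],True,col,1)
    cv2.imwrite(out,I)
E
python3 - <<'E'
from ov import *
R,G,Y,B=(0,0,255),(0,255,0),(0,255,255),(255,0,0)
b=(.520,-.064);t=(.517,.0255);d=(.514,.1155)
ov("pics/w5.png",(150,40,362,200),[(b,"o",.028,.033,Y),(b,"s",.031,.033,G),(b,"s",(.04,.044),.015,B),(t,"s",.0345,.02,R),(t,"s",.0395,.02,G),(d,"o",.0315,.02,R),(d,"s",.039,.02,G)],"pics/ov5.png")
E
```

```text
14.5667 [ 0.5197 -0.0644  0.1963] [ 0.696  0.718 -0.    -0.   ] a 1.60241751555061 0.04061476396942251 [-0.65136122 -0.35027201 -0.37263281]
bottle_insert [([0.521, -0.068, 0.012], 0.61, [254.0, 166.0])]
timer_insert [([0.519, 0.025, 0.011], 0.97, [254.0, 75.0])]
dish_insert []
tube_insert [([0.523, -0.07, 0.169], 0.44, [257.0, 222.0])]
```

View pics/ov5.png

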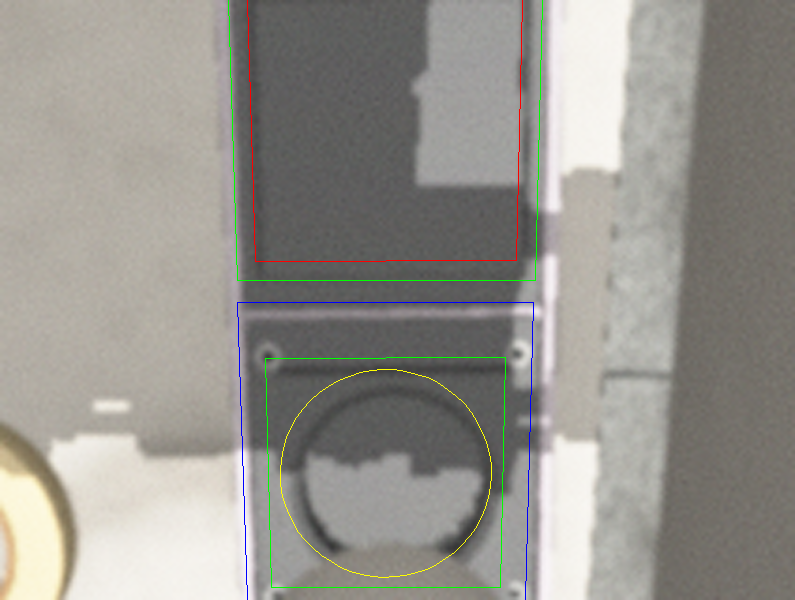

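The hole sits about 3 mm right of and 2 mm below my overlay, so the bottle insert is at (0.5225,-0.066).

arm_command(
  xyz=[
    [0.0025, -0.002, -0.03],
    [0.0025, -0.002, -0.06],
    [0.0025, -0.002, -0.09],
    [0.0025, -0.002, -0.11],
    [0.0025, -0.002, -0.12],
    [0.0025, -0.002, -0.128],
    [0.0025, -0.002, -0.134],
    [0.0025, -0.002, -0.14],
    [0.0025, -0.002, -0.146],
    [0.0025, -0.002, -0.151],
    [0.0025, -0.002, -0.154],
    [0.0025, -0.002, -0.1545],
    [0.0025, -0.002, -0.1545],
  ],
  rot=[
    [0, 0, 0],
    [0, 0, 0],
    [0, 0, 0],
    [0, 0, 0],
    [0, 0, 0],
    [0, 0, 0],
    [0, 0, 0],
    [0, 0, 0],
    [0, 0, 0],
    [0, 0, 0],
    [0, 0, 0],
    [0, 0, 0],
    [0, 0, 0],
  ],
)

```text
time: 15.9
ee_pos: [0.5224, -0.0663, 0.0421]
eef_rot: [0.695, 0.719, 0.0, 0.0]
ft_force: [-0.1, -0.2, -0.8]
width: 0.0404
grip_force: 20.0
```

arm_command(
  xyz=[
    [0, 0, -0.0005],
    [0, 0, -0.0005],
    [0, 0, -0.0005],
    [0, 0, -0.0005],
    [0, 0, -0.0005],
    [0, 0, 0.01],
    [0, 0, 0.03],
    [0, 0, 0.06],
    [0, 0, 0.1],
    [0, 0, 0.14],
    [0, 0, 0.18],
    [0, 0, 0.2],
    [0, 0, 0.2],
    [0, 0, 0.2],
    [0, 0, 0.2],
  ],
  rot=[
    [0, 0, 0],
    [0, 0, 0],
    [0, 0, 0],
    [0, 0, 0],
    [0, 0, 0],
    [0, 0, 0],
    [0, 0, 0],
    [0, 0, 0],
    [0, 0, 0],
    [0, 0, 0],
    [0, 0, 0],
    [0, 0, 0],
    [0, 0, 0],
    [0, 0, 0],
    [0, 0, 0],
  ],
  grip=0.8,
)

```text
time: 17.15
ee_pos: [0.5219, -0.0662, 0.2416]
eef_rot: [0.695, 0.719, -0.0, -0.0]
ft_force: [0.4, -0.3, -0.2]
width: 0.0696
grip_force: 0.0
```

```bash
python3 look.py w6 bottle timer_insert dish_insert
python3 - <<'E'
from ov import *
R,G,Y,B=(0,0,255),(0,255,0),(0,255,255),(255,0,0)
b=(.5225,-.066);t=(.519,.024);d=(.515,.114)
ov("pics/w6.png",(150,0,390,180),[(b,"o",.0205,.073,Y),(b,"s",.031,.033,G),(t,"s",.0345,.02,R),(t,"s",.0395,.02,G),(d,"o",.0315,.02,R),(d,"s",.039,.02,G)],"pics/ov6.png")
E
```

```text
17.15 [ 0.5219 -0.0662  0.2416] [ 0.695  0.719 -0.    -0.   ] a 1.60594985416577 0.06956589172581379 [ 0.40955473 -0.33670325 -0.20296344]
bottle [([0.522, -0.071, 0.014], 0.81, [253.0, 160.0])]
timer_insert [([0.52, 0.027, 0.014], 0.69, [254.0, 74.0])]
dish_insert []
```

View pics/ov6.png

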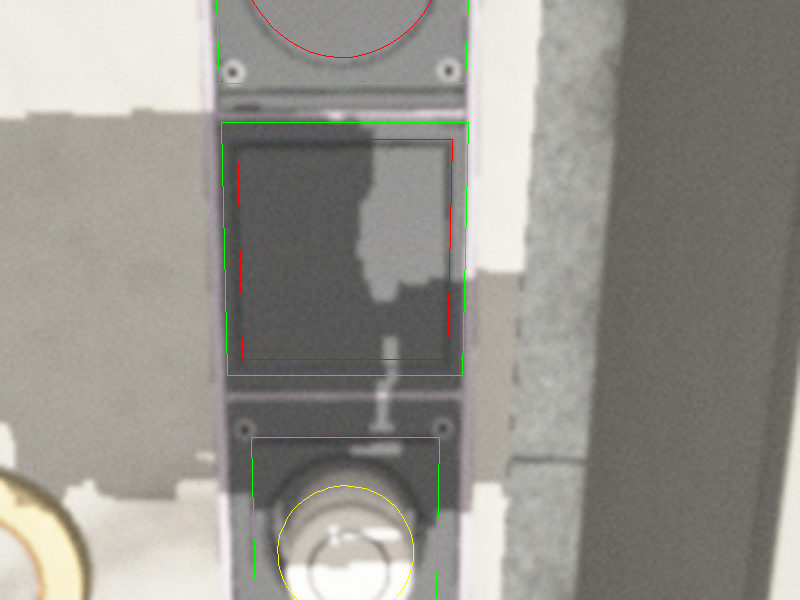

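The bottle is seated, and the insert outlines now match: timer (0.5185,0.023), dish (0.515,0.1135). I'll go to the dish with a diagonal grip so the gripper body stays clear of the device.

arm_command(
  xyz=[
    [-0.01, 0.03, 0],
    [-0.025, 0.06, 0],
    [-0.04, 0.09, 0],
    [-0.06, 0.12, 0],
    [-0.08, 0.15, 0],
    [-0.1, 0.18, 0],
    [-0.12, 0.21, -0.01],
    [-0.13, 0.24, -0.03],
    [-0.137, 0.265, -0.05],
    [-0.137, 0.277, -0.05],
    [-0.137, 0.277, -0.05],
    [-0.137, 0.277, -0.05],
    [-0.137, 0.277, -0.05],
  ],
  rot=[
    [0, 0, -0.1],
    [0, 0, -0.2],
    [0, 0, -0.3],
    [0, 0, -0.4],
    [0, 0, -0.5],
    [0, 0, -0.6],
    [0, 0, -0.7],
    [0, 0, -0.8],
    [0, 0, -0.821],
    [0, 0, -0.821],
    [0, 0, -0.821],
    [0, 0, -0.821],
    [0, 0, -0.821],
  ],
  grip=1,
)

```text
time: 18.43
ee_pos: [0.3858, 0.2098, 0.1922]
eef_rot: [0.924, 0.382, -0.0, -0.0]
ft_force: [-0.0, 0.4, 0.3]
width: 0.0866
grip_force: 0.0
```

```bash
python3 look.py w7 dish lab_timer
python3 - <<'E'
from ov import *
d=(.385,.211)
ov("pics/w7.png",(0,0,512,384),[(d,"o",.027,.011,(0,255,255)),((.39,.282),"s",.003,.06,(255,0,0))],"pics/ov7.png")
im=cv2.imread("pics/w7.png").astype(int);m=((im[...,2]>90)&(im[...,1]<60)&(im[...,0]<60)).astype(np.uint8)
s=cv2.connectedComponentsWithStats(m);i=[(a[4],a.tolist()) for a in s[2][1:] if a[4]>300];print(i)
E
```

```text
18.4333 [0.3858 0.2098 0.1922] [ 0.924  0.382 -0.    -0.   ] a 0.7839097631536507 0.0866099544569204 [-0.04825639  0.36155345  0.31407027]
dish [([0.383, 0.212, -0.001], 0.89, [249.0, 163.0])]
lab_timer [([0.359, 0.328, -0.002], 0.97, [154.0, 101.0])]
[(np.int32(1720), [225, 141, 50, 48, 1720])]
```

View pics/ov7.png

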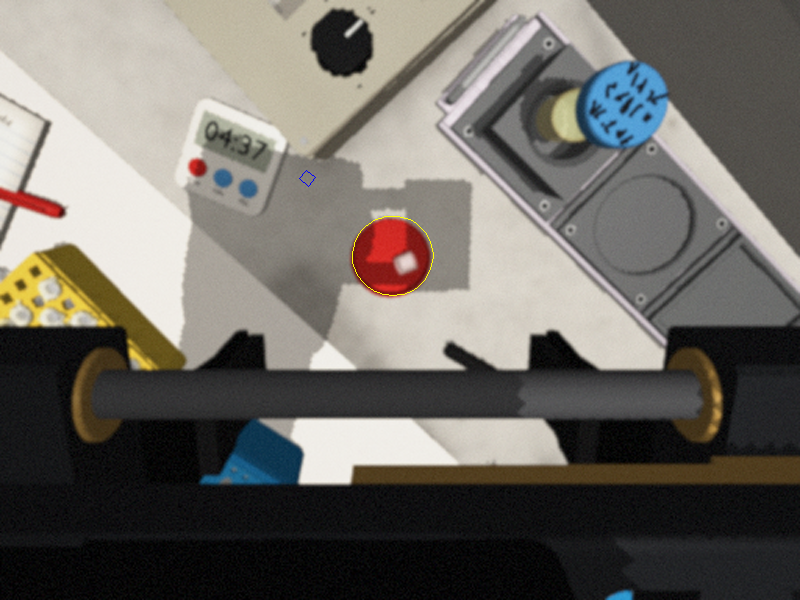

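The dish is centred on the overlay at (392,257). I'll work out the device corner and the timer pose from this same view.

Run:
```python
from h import *
k=1.5625;f=lambda x,y:(80+x/2.2,100+y/2.2)
for z in(0,.02,.04,.06,.08): print(z,"wrist top-corner",np.round(ray("wrist",300/k,148/k,z),3),"base",np.round(ray("wrist",318/k,158/k,z),3),"top lo",np.round(ray("top",*f(300,217),z),3),"top hi",np.round(ray("top",*f(299,206),z),3))
cs=[ray("wrist",x/k,y/k,.015) for x,y in[(203,95),(289,142),(260,217),(175,180)]]
print(np.round(cs,3).tolist(),np.mean(cs,0))
for i in range(4):
    d=cs[(i+1)%4]-cs[i];print(np.degrees(np.arctan2(d[1],d[0])),np.linalg.norm(d))
```

```text
0 wrist top-corner [0.392 0.304 0.   ] base [0.396 0.291 0.   ] top lo [0.4   0.287 0.   ] top hi [0.418 0.289 0.   ]
0.02 wrist top-corner [0.394 0.301 0.02 ] base [0.398 0.289 0.02 ] top lo [0.396 0.286 0.02 ] top hi [0.414 0.288 0.02 ]
0.04 wrist top-corner [0.397 0.298 0.04 ] base [0.4   0.287 0.04 ] top lo [0.393 0.284 0.04 ] top hi [0.411 0.286 0.04 ]
0.06 wrist top-corner [0.399 0.296 0.06 ] base [0.402 0.285 0.06 ] top lo [0.39  0.282 0.06 ] top hi [0.407 0.284 0.06 ]
0.08 wrist top-corner [0.401 0.293 0.08 ] base [0.404 0.283 0.08 ] top lo [0.386 0.281 0.08 ] top hi [0.404 0.283 0.08 ]
[[0.375, 0.365, 0.015], [0.392, 0.309, 0.015], [0.343, 0.291, 0.015], [0.323, 0.345, 0.015]] [0.35815773 0.3275804  0.015     ]
-73.59180362552306 0.05841939418114922
-159.45031766119774 0.051502141315979855
110.7537423780091 0.05772581297740664
21.10431764542533 0.05592938051357686
```

arm_command(
  xyz=[
    [0, 0, -0.04],
    [0, 0, -0.08],
    [0, 0, -0.12],
    [0, 0, -0.15],
    [0, 0, -0.17],
    [0, 0, -0.18],
    [0, 0, -0.184],
    [0, 0, -0.184],
    [0, 0, -0.184],
  ],
  rot=[
    [0, 0, 0],
    [0, 0, 0],
    [0, 0, 0],
    [0, 0, 0],
    [0, 0, 0],
    [0, 0, 0],
    [0, 0, 0],
    [0, 0, 0],
    [0, 0, 0],
  ],
)

```text
time: 19.33
ee_pos: [0.3863, 0.211, 0.0092]
eef_rot: [0.924, 0.382, 0.001, 0.0]
ft_force: [0.1, -0.4, 0.8]
width: 0.087
grip_force: 0.0
```

arm_command(
  xyz=[
    [0, 0, 0],
    [0, 0, 0],
    [0, 0, 0],
    [0, 0, 0],
    [0, 0, 0],
    [0, 0, 0],
    [0, 0, 0],
    [0, 0, 0],
  ],
  rot=[
    [0, 0, 0],
    [0, 0, 0],
    [0, 0, 0],
    [0, 0, 0],
    [0, 0, 0],
    [0, 0, 0],
    [0, 0, 0],
    [0, 0, 0],
  ],
  grip=0,
  squeeze=15,
)

```text
time: 20.0
ee_pos: [0.3854, 0.2107, 0.0082]
eef_rot: [0.924, 0.382, 0.0, 0.0]
ft_force: [-0.8, -0.1, 3.2]
width: 0.0521
grip_force: 15.0
```

Only about 3 mm of overlap and a width of 52 mm. I'll regrip 2 mm lower.

arm_command(
  xyz=[
    [0, 0, 0],
    [0, 0, 0],
    [0, 0, 0],
    [0, 0, 0],
    [0, 0, -0.0025],
    [0, 0, -0.0025],
    [0, 0, -0.0025],
  ],
  rot=[
    [0, 0, 0],
    [0, 0, 0],
    [0, 0, 0],
    [0, 0, 0],
    [0, 0, 0],
    [0, 0, 0],
    [0, 0, 0],
  ],
  grip=0.9,
)

```text
time: 20.58
ee_pos: [0.3852, 0.2107, 0.0054]
eef_rot: [0.924, 0.382, -0.0, -0.0]
ft_force: [-0.3, 0.2, 0.1]
width: 0.0778
grip_force: 0.0
```

arm_command(
  xyz=[
    [0, 0, 0],
    [0, 0, 0],
    [0, 0, 0],
    [0, 0, 0],
    [0, 0, 0],
    [0, 0, 0],
    [0, 0, 0],
  ],
  rot=[
    [0, 0, 0],
    [0, 0, 0],
    [0, 0, 0],
    [0, 0, 0],
    [0, 0, 0],
    [0, 0, 0],
    [0, 0, 0],
  ],
  grip=0,
  squeeze=15,
)

```text
time: 21.17
ee_pos: [0.3854, 0.2107, 0.0056]
eef_rot: [0.924, 0.382, 0.0, 0.0]
ft_force: [1.1, -1.3, -0.3]
width: 0.0521
grip_force: 15.0
```

```bash
python3 look.py w8 dish;python3 -c "
import cv2;cv2.imwrite('pics/w8c.png',cv2.imread('pics/w8.png')[60:384,100:420])"
```

```text
21.1667 [0.3854 0.2107 0.0056] [0.924 0.382 0.    0.   ] a 0.7847728206073459 0.05209419035624767 [ 1.14439496 -1.34162296 -0.26307172]
dish [([0.385, 0.211, 0.002], 0.77, [251.0, 229.0])]
```

View pics/w8c.png

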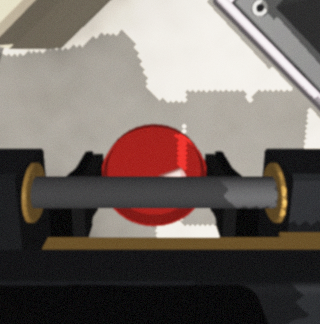

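Gripped flat. I'll carry it to the dish insert.

arm_command(
  xyz=[
    [0, 0, 0.02],
    [0, 0, 0.05],
    [0, 0, 0.09],
    [0, 0, 0.13],
    [0, 0, 0.16],
    [0.015, -0.01, 0.17],
    [0.035, -0.025, 0.17],
    [0.06, -0.045, 0.17],
    [0.085, -0.065, 0.17],
    [0.11, -0.085, 0.17],
    [0.125, -0.095, 0.17],
    [0.13, -0.097, 0.17],
    [0.13, -0.097, 0.16],
    [0.13, -0.097, 0.14],
    [0.13, -0.097, 0.11],
    [0.13, -0.097, 0.09],
    [0.13, -0.097, 0.08],
    [0.13, -0.097, 0.08],
    [0.13, -0.097, 0.08],
  ],
  rot=[
    [0, 0, 0],
    [0, 0, 0],
    [0, 0, 0],
    [0, 0, 0],
    [0, 0, 0.08],
    [0, 0, 0.18],
    [0, 0, 0.28],
    [0, 0, 0.38],
    [0, 0, 0.48],
    [0, 0, 0.58],
    [0, 0, 0.68],
    [0, 0, 0.78],
    [0, 0, 0.821],
    [0, 0, 0.821],
    [0, 0, 0.821],
    [0, 0, 0.821],
    [0, 0, 0.821],
    [0, 0, 0.821],
    [0, 0, 0.821],
  ],
)

```text
time: 22.85
ee_pos: [0.5154, 0.114, 0.086]
eef_rot: [0.695, 0.719, 0.0, -0.0]
ft_force: [0.4, 0.2, 0.3]
width: 0.0522
grip_force: 15.0
```

```bash
python3 look.py w9 dish dish_insert tube
python3 - <<'E'
from ov import *
d=(.515,.1135)
ov("pics/w9.png",(100,40,420,280),[(d,"o",.0315,.02,(0,255,255)),(d,"s",.039,.02,(0,255,0))],"pics/ov9.png")
E
```

```text
22.85 [0.5154 0.114  0.086 ] [ 0.695  0.719  0.    -0.   ] a 1.6060971845656553 0.052166233154701716 [0.44912611 0.16787884 0.2919536 ]
dish [([0.515, 0.112, 0.083], 0.93, [249.0, 230.0]), ([0.516, 0.111, 0.01], 0.29, [252.0, 195.0])]
dish_insert [([0.516, 0.113, 0.01], 0.68, [252.0, 192.0])]
tube [([0.512, 0.205, 0.017], 0.94, [250.0, 60.0])]
```

View pics/ov9.png

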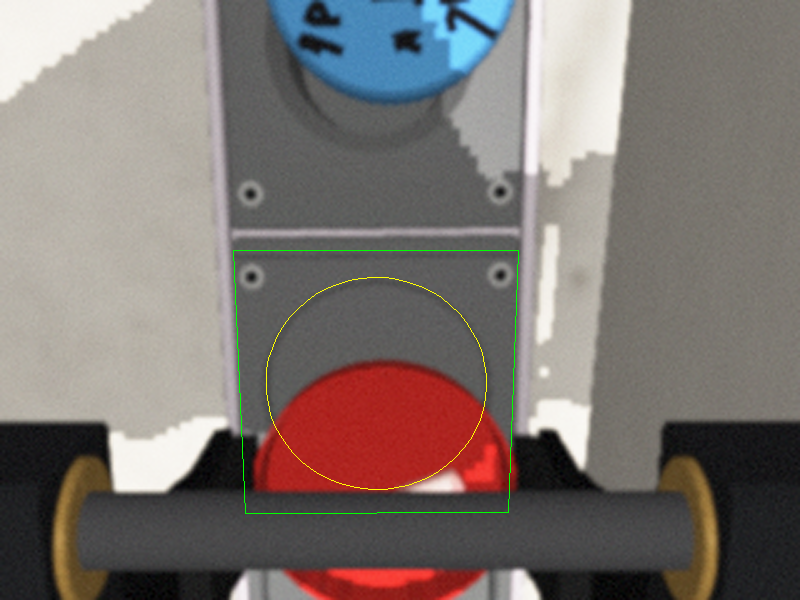

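The outline matches and the network agrees at (0.516,0.113). I'll lower the dish.

arm_command(
  xyz=[
    [0, -0.001, -0.02],
    [0, -0.001, -0.035],
    [0, -0.001, -0.045],
    [0, -0.001, -0.053],
    [0, -0.001, -0.059],
    [0, -0.001, -0.063],
    [0, -0.001, -0.064],
    [0, -0.001, -0.064],
    [0, -0.001, -0.064],
  ],
  rot=[
    [0, 0, 0],
    [0, 0, 0],
    [0, 0, 0],
    [0, 0, 0],
    [0, 0, 0],
    [0, 0, 0],
    [0, 0, 0],
    [0, 0, 0],
    [0, 0, 0],
  ],
)

```text
time: 23.8
ee_pos: [0.5157, 0.1129, 0.022]
eef_rot: [0.695, 0.719, 0.0, 0.0]
ft_force: [0.9, -0.3, -0.5]
width: 0.0524
grip_force: 15.0
```

arm_command(
  xyz=[
    [0, 0, 0],
    [0, 0, 0],
    [0, 0, 0],
    [0, 0, 0],
    [0, 0, 0],
    [0, 0, 0.02],
    [0, 0, 0.05],
    [0, 0, 0.09],
    [0, 0, 0.13],
    [0, 0, 0.17],
    [0, 0, 0.17],
    [0, 0, 0.17],
    [0, 0, 0.17],
  ],
  rot=[
    [0, 0, 0],
    [0, 0, 0],
    [0, 0, 0],
    [0, 0, 0],
    [0, 0, 0],
    [0, 0, 0],
    [0, 0, 0],
    [0, 0, 0],
    [0, 0, 0],
    [0, 0, 0],
    [0, 0, 0],
    [0, 0, 0],
    [0, 0, 0],
  ],
  grip=0.9,
)

```text
time: 24.88
ee_pos: [0.5152, 0.1124, 0.1912]
eef_rot: [0.695, 0.719, -0.0, 0.0]
ft_force: [0.4, 0.4, -0.6]
width: 0.0785
grip_force: 0.0
```

```bash
python3 look.py w10 dish dish_insert
python3 - <<'E'
from ov import *
d=(.515,.113)
ov("pics/w10.png",(150,60,362,220),[(d,"o",.0315,.02,(0,255,255)),(d,"s",.039,.02,(0,255,0))],"pics/ov10.png")
E
```

```text
24.8833 [0.5152 0.1124 0.1912] [ 0.695  0.719 -0.     0.   ] a 1.605499824955823 0.07848981077499394 [ 0.36790743  0.37853098 -0.62614096]
dish [([0.511, 0.111, 0.015], 0.91, [250.0, 166.0])]
dish_insert [([0.518, 0.023, 0.013], 0.63, [253.0, 245.0])]
```

View pics/ov10.png

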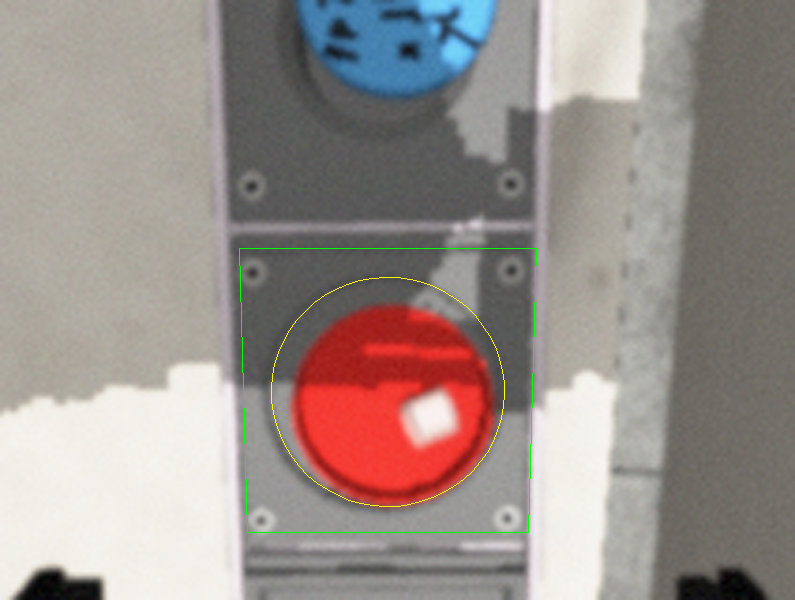

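The dish is inside its recess: it was let go with its underside below the plate top and with no contact force. The timer is next. The device behind it is about 90–100 mm tall, with its corner at (0.398,0.288), and would foul the body in a centred grip. I'll grip the timer off-centre, 18 mm towards the robot.

arm_command(
  xyz=[
    [-0.02, 0.01, 0],
    [-0.04, 0.02, 0],
    [-0.06, 0.035, 0],
    [-0.08, 0.055, 0],
    [-0.1, 0.075, 0],
    [-0.115, 0.095, 0],
    [-0.13, 0.115, 0],
    [-0.14, 0.135, 0],
    [-0.15, 0.15, 0],
    [-0.16, 0.165, 0],
    [-0.165, 0.18, 0],
    [-0.17, 0.195, 0],
    [-0.173, 0.205, 0],
    [-0.173, 0.211, 0],
    [-0.173, 0.211, 0],
    [-0.173, 0.211, 0],
    [-0.173, 0.211, 0],
    [-0.173, 0.211, 0],
    [-0.173, 0.211, 0],
    [-0.173, 0.211, 0],
  ],
  rot=[
    [0, 0, 0.11],
    [0, 0, 0.22],
    [0, 0, 0.33],
    [0, 0, 0.44],
    [0, 0, 0.55],
    [0, 0, 0.66],
    [0, 0, 0.77],
    [0, 0, 0.88],
    [0, 0, 0.99],
    [0, 0, 1.1],
    [0, 0, 1.21],
    [0, 0, 1.32],
    [0, 0, 1.43],
    [0, 0, 1.54],
    [0, 0, 1.65],
    [0, 0, 1.76],
    [0, 0, 1.85],
    [0, 0, 1.904],
    [0, 0, 1.904],
    [0, 0, 1.904],
  ],
  grip=1,
)

```text
time: 26.7
ee_pos: [0.3421, 0.3235, 0.191]
eef_rot: [-0.182, 0.983, 0.0, -0.001]
ft_force: [0.1, -0.6, -0.9]
width: 0.0873
grip_force: 0.0
```

```bash
python3 look.py w11 lab_timer
python3 - <<'E'
from ov import *
t=(.356,.329)
ov("pics/w11.png",(112,90,400,300),[(t,"s",.03,.015,(0,255,0)),((.398,.288),"s",.002,0,(0,0,255))],"pics/ov11.png",t=.372)
E
```

```text
26.7 [0.3421 0.3235 0.191 ] [-0.182  0.983  0.    -0.001] a 3.5080037524739356 0.08731864861763126 [ 0.06888491 -0.61593483 -0.86213703]
lab_timer [([0.36, 0.329, -0.001], 0.57, [253.0, 178.0])]
```

View pics/ov11.png

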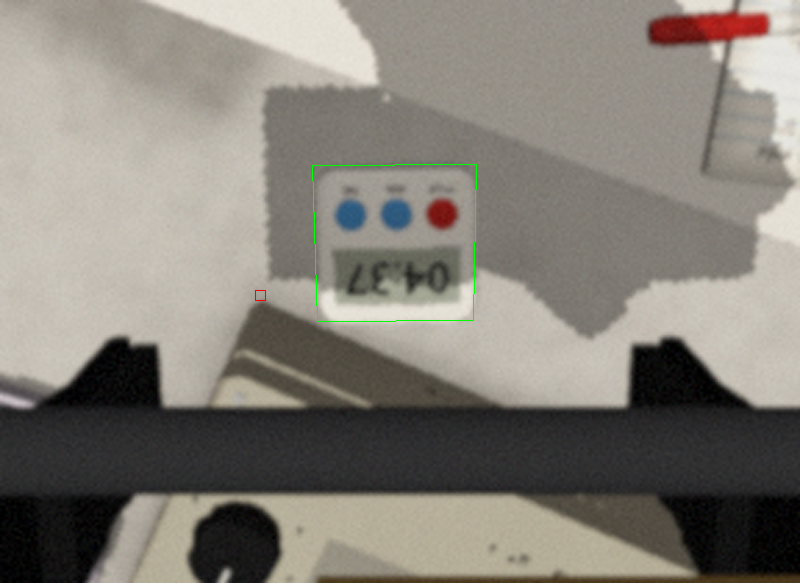

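The timer matches the overlay and the device corner is confirmed. I'll descend.

arm_command(
  xyz=[
    [0, 0, -0.04],
    [0, 0, -0.07],
    [0, 0, -0.1],
    [0, 0, -0.12],
    [0, 0, -0.14],
    [0, 0, -0.155],
    [0, 0, -0.168],
    [0, 0, -0.178],
    [0, 0, -0.1835],
    [0, 0, -0.1835],
    [0, 0, -0.1835],
  ],
  rot=[
    [0, 0, 0],
    [0, 0, 0],
    [0, 0, 0],
    [0, 0, 0],
    [0, 0, 0],
    [0, 0, 0],
    [0, 0, 0],
    [0, 0, 0],
    [0, 0, 0],
    [0, 0, 0],
    [0, 0, 0],
  ],
)

```text
time: 27.72
ee_pos: [0.3425, 0.324, 0.0084]
eef_rot: [-0.183, 0.983, 0.0, 0.0]
ft_force: [0.2, 0.6, -0.6]
width: 0.0869
grip_force: 0.0
```

arm_command(
  xyz=[
    [0, 0, 0],
    [0, 0, 0],
    [0, 0, 0],
    [0, 0, 0],
    [0, 0, 0],
    [0, 0, 0],
    [0, 0, 0],
    [0, 0, 0],
  ],
  rot=[
    [0, 0, 0],
    [0, 0, 0],
    [0, 0, 0],
    [0, 0, 0],
    [0, 0, 0],
    [0, 0, 0],
    [0, 0, 0],
    [0, 0, 0],
  ],
  grip=0,
  squeeze=25,
)

```text
time: 28.38
ee_pos: [0.3425, 0.3237, 0.0082]
eef_rot: [-0.183, 0.983, -0.0, 0.0]
ft_force: [0.0, -0.6, 4.1]
width: 0.0593
grip_force: 25.0
```

arm_command(
  xyz=[
    [0, 0, 0.02],
    [0, 0, 0.05],
    [0, 0, 0.09],
    [0, 0, 0.13],
    [0, 0, 0.16],
    [0.0, -0.01, 0.17],
    [0.01, -0.03, 0.17],
    [0.02, -0.05, 0.17],
    [0.03, -0.075, 0.17],
    [0.045, -0.1, 0.17],
    [0.06, -0.125, 0.17],
    [0.075, -0.15, 0.17],
    [0.09, -0.175, 0.17],
    [0.105, -0.2, 0.17],
    [0.12, -0.22, 0.17],
    [0.135, -0.24, 0.17],
    [0.15, -0.26, 0.17],
    [0.165, -0.275, 0.17],
    [0.1755, -0.286, 0.17],
    [0.1755, -0.286, 0.17],
  ],
  rot=[
    [0, 0, 0],
    [0, 0, 0],
    [0, 0, 0],
    [0, 0, 0],
    [0, 0, -0.1],
    [0, 0, -0.22],
    [0, 0, -0.34],
    [0, 0, -0.46],
    [0, 0, -0.58],
    [0, 0, -0.7],
    [0, 0, -0.82],
    [0, 0, -0.94],
    [0, 0, -1.06],
    [0, 0, -1.18],
    [0, 0, -1.3],
    [0, 0, -1.42],
    [0, 0, -1.54],
    [0, 0, -1.66],
    [0, 0, -1.78],
    [0, 0, -1.904],
  ],
)

```text
time: 30.05
ee_pos: [0.5193, 0.0346, 0.1773]
eef_rot: [0.698, 0.716, -0.0, -0.0]
ft_force: [-1.0, 0.0, -0.1]
width: 0.0593
grip_force: 25.0
```

arm_command(
  xyz=[
    [0, 0, -0.01],
    [0, 0, -0.03],
    [0, 0, -0.05],
    [0, 0, -0.07],
    [0, 0, -0.09],
    [0, 0, -0.09],
    [0, 0, -0.09],
    [0, 0, -0.09],
  ],
  rot=[
    [0, 0, 0],
    [0, 0, 0],
    [0, 0, 0],
    [0, 0, 0],
    [0, 0, 0],
    [0, 0, 0],
    [0, 0, 0],
    [0, 0, 0],
  ],
)

```text
time: 30.72
ee_pos: [0.5181, 0.0383, 0.0889]
eef_rot: [0.694, 0.72, 0.0, 0.0]
ft_force: [0.0, -0.1, -0.9]
width: 0.0592
grip_force: 25.0
```

```bash
python3 look.py w12 lab_timer timer_insert dish
python3 - <<'E'
from ov import *
t=(.5185,.023);s=np.array(r.read_state()["ee_pos"])
ov("pics/w12.png",(100,60,420,300),[(t,"s",.0345,.02,(0,255,255)),(t,"s",.0395,.02,(0,255,0)),((s[0]+.0005,s[1]-.0145),"s",.03,s[2]+.007,(0,0,255))],"pics/ov12.png")
E
```

```text
30.7167 [0.5181 0.0383 0.0889] [0.694 0.72  0.    0.   ] a 1.6083208687055695 0.05924032927446332 [ 0.02845256 -0.05106171 -0.93590897]
lab_timer []
timer_insert [([0.521, 0.025, 0.014], 0.93, [254.0, 208.0])]
dish [([0.514, 0.11, 0.016], 0.58, [249.0, 90.0])]
```

View pics/ov12.png

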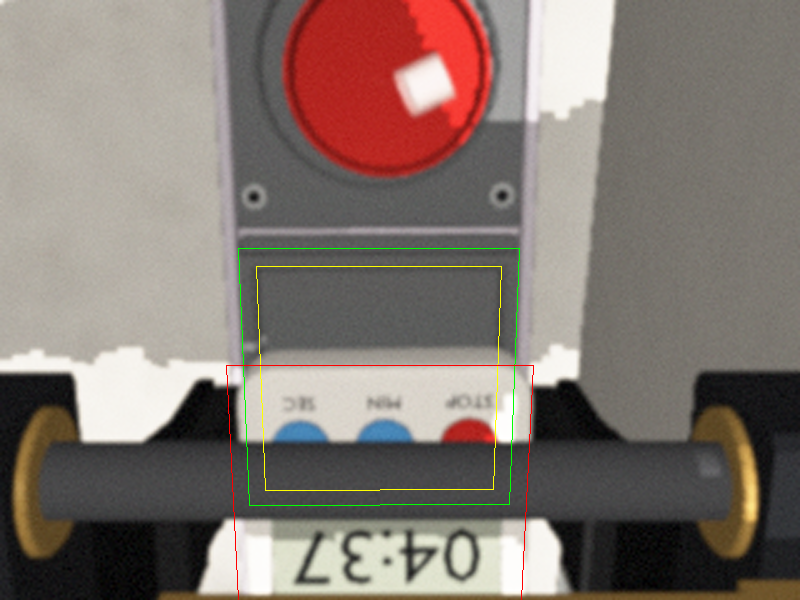

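The timer is level and lined up with the recess, and the dish is visibly inside its own recess. I'll lower the timer.

arm_command(
  xyz=[
    [0, -0.001, -0.02],
    [0, -0.001, -0.035],
    [0, -0.001, -0.045],
    [0, -0.001, -0.053],
    [0, -0.001, -0.059],
    [0, -0.001, -0.063],
    [0, -0.001, -0.065],
    [0, -0.001, -0.065],
    [0, -0.001, -0.065],
  ],
  rot=[
    [0, 0, 0],
    [0, 0, 0],
    [0, 0, 0],
    [0, 0, 0],
    [0, 0, 0],
    [0, 0, 0],
    [0, 0, 0],
    [0, 0, 0],
    [0, 0, 0],
  ],
)

```text
time: 31.67
ee_pos: [0.5183, 0.0368, 0.0235]
eef_rot: [0.695, 0.719, 0.0, 0.0]
ft_force: [0.3, -0.1, 0.1]
width: 0.0596
grip_force: 25.0
```

arm_command(
  xyz=[
    [0, 0, 0],
    [0, 0, 0],
    [0, 0, 0],
    [0, 0, 0],
    [0, 0, 0],
    [0, 0, 0.02],
    [0, 0, 0.05],
    [0, 0, 0.09],
    [0, 0, 0.13],
    [0, 0, 0.17],
    [0, 0, 0.2],
    [0, 0, 0.2],
    [0, 0, 0.2],
    [0, 0, 0.2],
  ],
  rot=[
    [0, 0, 0],
    [0, 0, 0],
    [0, 0, 0],
    [0, 0, 0],
    [0, 0, 0],
    [0, 0, 0],
    [0, 0, 0],
    [0, 0, 0],
    [0, 0, 0],
    [0, 0, 0],
    [0, 0, 0],
    [0, 0, 0],
    [0, 0, 0],
    [0, 0, 0],
  ],
  grip=0.95,
)

```text
time: 32.83
ee_pos: [0.5176, 0.0365, 0.2226]
eef_rot: [0.695, 0.719, -0.0, 0.0]
ft_force: [-0.4, 0.3, -0.7]
width: 0.0825
grip_force: 0.0
```

```bash
python3 look.py w13 lab_timer dish bottle tube
python3 - <<'E'
from ov import *
t=(.5185,.023)
ov("pics/w13.png",(130,20,390,215),[(t,"s",.0345,.02,(0,255,255)),(t,"s",.03,.03,(0,0,255))],"pics/ov13.png")
r.camera("top")
for l in("tape","marker","tube","bottle","dish","lab_timer"):
    print(l,[(np.round(w("top",d["at"]),3).tolist(),round(d["conf"],2)) for d in r.spot_point(l,"top")])
E
```

```text
32.8333 [0.5176 0.0365 0.2226] [ 0.695  0.719 -0.     0.   ] a 1.60558130394675 0.08248569410128966 [-0.43239115  0.29325531 -0.65429765]
lab_timer [([0.517, 0.019, 0.016], 0.93, [253.0, 175.0])]
dish [([0.514, 0.109, 0.012], 0.89, [252.0, 92.0])]
bottle [([0.522, -0.072, 0.014], 0.94, [254.0, 248.0])]
tube []
tape [([0.388, -0.086, -0.0], 0.46)]
marker [([0.377, 0.076, -0.003], 0.68)]
tube [([0.378, 0.077, -0.006], 0.7), ([0.511, 0.209, 0.015], 0.56)]
bottle []
dish []
lab_timer [([0.456, 0.548, 0.007], 0.5), ([0.4, 0.666, -0.003], 0.5)]
```

View pics/ov13.png

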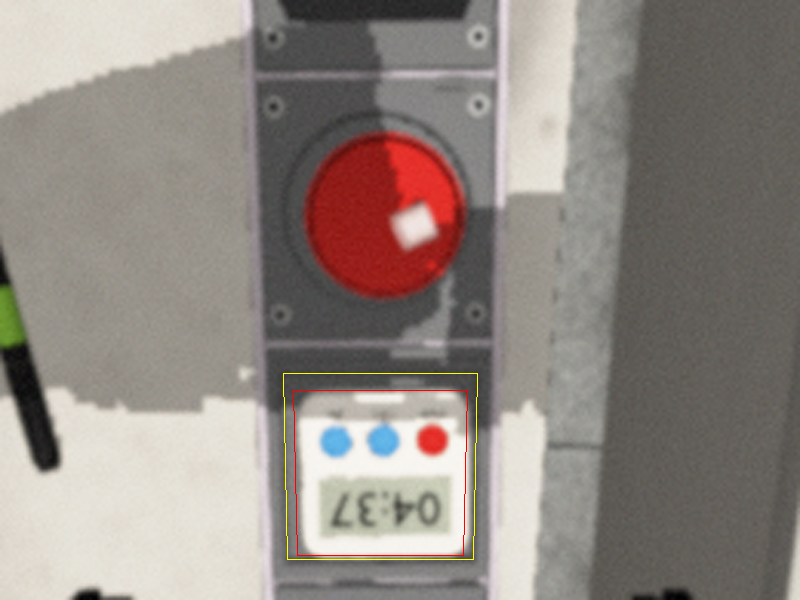

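The picture shows the timer flat inside its square recess at (382,470) and the dish inside its ring at (387,215). The tape and the marker haven't moved. The arm is clear, so I'm handing the job in.

```bash
python3 -c "
from bench import r
print(r.close_job())"
```

```text
the job is handed in; nothing more can be done
None
```

The tube, bottle, dish and timer are each seated upright in their own inserts, the tape and marker were left where they were, and the job was handed in at about 33 s; no verdict came back.

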